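# Load a filter and index the filter wheel to the light port

### The job

Take the tall slim filter barrel from its compartment in the white tray and stand it upright, fully down, in the one open cup of the filter wheel while the wheel is still at its start stop, and let go of it. Then grip the wheel's black bar knob and turn it clockwise (seen from above), counting the clicks, to the third click so that the filter stands in front of the lamp house; do not go past the third click. Finish while still holding the knob gripped and still at that third click; leave the other filters and the other things on the bench where they are.

Things in the scene. Friction and masses are not known exactly. Their poses are not given: they have to be found in the camera images.
- tall_filter: the filter barrel to load: dark steel cylinder 28 mm diameter, 46 mm tall, glass top, 60 g, standing upright in one of the tray's three compartments (which one varies). Origin at the centre of its underside, z up.
- short_filter: another filter barrel, 28 mm diameter but only 20 mm tall; stays in its compartment. Origin at the centre of its underside.
- wide_filter: another filter barrel, 40 mm diameter, 30 mm tall; stays in its compartment. Origin at the centre of its underside.
- tray: fixed white tray, 80 mm (its x) by 204 mm (its y), origin under its centre. Walls 4 mm thick, 14 mm high over the bench; floor 4 mm above the bench. Two cross walls make three compartments 72 (x) by about 63 mm (y), centres at y = -66, 0, +66 mm. Barrels have free room on both sides along the tray's x; their neighbours lie along its y.
- stand: fixed base of the filter wheel: round dark foot 204 mm diameter, 8 mm high. Origin under the wheel axis at bench level. In its frame the open cup is at angle 0 (+x) at the start stop; the lamp house is at 72 degrees clockwise from above, where the cup arrives at the third click. White ticks on the foot every 24 degrees mark the clicks.
- cup (a point): centre of the floor of the wheel's open cup, 34 mm above the bench, 62 mm from the wheel axis, in line with the knob's bar on the side of its white mark; turns with the wheel. Ring wall 8 mm high, inside diameter 36 mm, outside 44 mm. The wheel is an aluminium disc 172 mm diameter, top 34 mm above the bench; places at 90, 180 and 270 degrees are closed by caps 8 mm high.
- knob: black bar knob on the wheel's axis, rigid with the wheel. Origin on the axis at the disc's top, 34 mm above the bench; x along the bar towards the cup, z up. The bar is 46 mm long (x), 16 mm wide (y) and 32 mm high, from 62 to 94 mm above the bench, on a 28 mm diameter steel neck.
- knob_grip (a point): the middle of the knob's bar, on the axis, 78 mm above the bench: the point to grip, fingers closing across the 16 mm width. Axes as knob.
- wheel (a joint): turn of wheel and knob in rad, growing clockwise seen from above: 0 at the start stop (a click position against a hard end), clicks every 24 degrees (0.419 rad), third click 1.257, hard end at the fifth, 2.094. Crossing the ridge between clicks takes at most about 0.12 N m, then the wheel pulls itself into the next click; it stays at a click when let go.
- dish_a: bystander: lidded pale petri dish, 90 mm diameter, 16 mm high, beyond the tray. Origin under its centre.
- objective: bystander: brass objective lens 36 mm diameter, 46 mm tall, standing between tray and wheel on the robot's side. Origin under its centre.
- reagent: bystander: amber bottle 60 mm diameter, 130 mm tall, beyond the tray to the left. Origin under its centre.
- lamp_port (a point): round glass light port of the white lamp house (75 x 84 mm, 62 mm high), fixed on the stand: 104 mm from the wheel axis, 40 mm above the bench. The cup faces it at the third click.
There are look-alikes about, which are no part of the job. Leave any red or turquoise look-alike of the tall_filter alone.

How it is judged (in metres and radians):
On the way:
1. the tall filter stands fully down in the open cup, let go, with the wheel still at its start stop (horizontal distance between tall_filter and cup below 0.006 m and z of tall_filter in the frame of cup between -0.003 and 0.003 m and angle between tall_filter's own z axis and vertical below 0.1 rad and contact force between the fingers and tall_filter below 0.3 N and value of joint wheel below 0.2 rad), for 0.2 s.
At the end, for the whole second after the job is handed in: the wheel is at rest within 0.1 rad of the third click (1.257 rad), the fingers hold the knob with more than 3 N and do not touch the filter, and the tall filter stands upright (within 0.1 rad) in the open cup, within 6 mm of its centre and 3 mm of its floor (value of joint wheel between 1.157 and 1.357 rad and velocity of joint wheel between -0.1 and 0.1 rad/s and contact force between the fingers and knob above 3 N and contact force between the fingers and tall_filter below 0.3 N and horizontal distance between tall_filter and cup below 0.006 m and z of tall_filter in the frame of cup between -0.003 and 0.003 m and angle between tall_filter's own z axis and vertical below 0.1 rad); the arm keeps its last pose, push and grip.
It fails at once if the wheel is turned over the ridge past the third click (value of joint wheel above 1.5 rad).
It fails at once if another filter is moved more than 30 mm (distance of any of short_filter, wide_filter from where it was at the start of the episode above 0.03 m).
It fails at once if the dish, the objective or the bottle is moved more than 30 mm (distance of any of dish_a, objective, reagent from where it was at the start of the episode above 0.03 m).
It also fails if it takes over 58 s, if anything falls off the work surface, if the arm or the gripper's body presses on something with over 40 N, if the wrist force passes 120 N, or if a joint passes its speed limit or range.

### The arm

A 6-joint arm with a two-finger parallel gripper is mounted at the origin on the work surface. World frame = base frame: x ahead of the robot, y to its left, z up, the work surface at z = 0. Lengths are in mm, angles in rad, forces in N, time in s.
With the tool pointing down it reaches from about 250 to 775 mm from the base axis. Payload 4 kg.
Tool frame: the origin (TCP) lies at the very end of the fingers, on their centre line; the grasp point (between the pads) lies 19 mm behind it; z points along the fingers, y is the line along which they close (so a half turn about z gives the same grasp; the last joint's range is limited). The gripper opens to 85 mm and grips with 20 to 120 N. Pads are 22 mm wide; open, the fingers measure 114 mm over their backs; the gripper's body (76 mm by 85 mm) begins 54 mm behind the grasp point. The pads swing forward as they close: fully open they stand 13 mm farther back than shut.
Start: joints at [1.232, 0.087, 1.371, -0, 1.684, -0.103], TCP at [128.499, 534.795, 231.341] pointing down, gripper open.
Joint ranges: [-3.1, 3.1], [-0.76, 2.03], [0.27, 2.55], [-1.08, 4.22], [0.17, 2.65], [-2.57, 2.57]. Speed limits (rad/s): [2.79, 2.79, 3.14, 3.14, 3.14, 3.14].

### API

Orientations are given as a 3x3 rotation matrix whose columns are the frame's x, y, z axes.
In Python, from rig import robot gives the robot as it stands.
- The arm moves only by the shell command python3 -m creep 'ROWS' [FORCE]. ROWS is text: rows parted by semicolons, each of 5 numbers parted by spaces: the shift along the tool's x, y, z normalised to -1 to 1, where 1 is 0.3 m, then the turn about the tool's z normalised to -1 to 1, where 1 is pi/2 rad, then the opening, from 0 (shut) to 1 (fully open). A call has exactly 5 rows; each row shifts and turns the commanded pose from where the row before left it, along the tool's axes as they then stand; what a row does not reach is not made up. A row lasts 1/8 s, in which the tool goes at most 62.5 mm and 10.7 degrees, less where a joint would pass 70% of its speed; a pose out of reach is approached as far as the arm can. A call with a number of a shift or a turn outside -1 to 1 is refused whole. A call with a gripper value outside its range is refused whole. The fingers move at their own pace and stop on an object; FORCE is the grip in N (left out, the last holds). Time passes only in rows, so rows that do not move let the fingers close, or fill a call up. It gives the time, the measured TCP pose, the force, the opening and the grip force at its end, in the units of the state.
- robot.get_state(): the state, without advancing time (a new reading comes with each control period).
- robot.camera(name): name is "scene" or "top" or "wrist"; returns a dict with "image" (480x640x3 uint8, red, green, blue), "range_z" (480x640 float32, mm along the optical axis (not along the pixel's ray), 0 where there is no reading), "camera_matrix" (3x3 intrinsics, pixels), "pose" (4x4, takes a point from camera to world coordinates). Camera axes: x right, y down, z forward; pixel columns grow to the right and rows downward; lengths in mm; the calibration is good to about 2 mm. A picture is of the moment at which its call begins.
- robot.close_job(): hands the job in; it is judged then, once.
The state is a dict: "time": time; "joints": joint angles; "dq": joint speeds; "joint_torque": joint torques, N m; "ee_pos": TCP position; "tool_rot": TCP orientation; "force": force on the tool from outside, world axes, zero at the start; "ft_torque": the same for the moment, N m; "finger_gap": finger opening in mm; "grasp_force": force on a finger pad.
Only numpy, scipy, OpenCV 4.12 (cv2) and the standard library are available. Lean on these libraries where they do the work, as an engineer would, in place of code of your own. Each camera call takes 0.05 s, during which the arm holds its last target. There are 200 camera calls.

## Working session

There is one attempt and no reset: what is moved stays moved. The work goes in short steps, Python scripts to look and compute and a shell command to move; the robot and the scene stay as the last step left them, time stands still between calls to the robot, and variables do not carry over. Pictures are saved under pics/ and viewed, at most 10 in all, crops included, and the job is handed in when it is done.

```bash
mkdir -p pics
cat > h.py <<'E'
import numpy as np,cv2
from rig import robot
def shot(n,f):
    c=robot.camera(n); np.savez('/tmp/%s.npz'%f,**c); cv2.imwrite('pics/%s.png'%f,c['image'][:,:,::-1]); return c
def ray(c,u,v,z):
    K,T=c['camera_matrix'],c['pose']; d=T[:3,:3]@np.linalg.solve(K,[u,v,1.]); o=T[:3,3]
    return o+d*(z-o[2])/d[2]
def cloud(c):
    K,T=c['camera_matrix'],c['pose']; v,u=np.mgrid[:480,:640]; Z=c['range_z']
    p=np.stack([(u-K[0,2])/K[0,0]*Z,(v-K[1,2])/K[1,1]*Z,Z],-1)
    return p@T[:3,:3].T+T[:3,3]
E
python3 - <<'E'
from h import *
for n in('top','scene'): c=shot(n,n+'0'); print(c['pose'].round(2),c['camera_matrix'])
s=robot.get_state(); print(s['time'],s['ee_pos'],s['tool_rot'],s['finger_gap'])
E
```

```text
[[ 2.0000e-02 -1.0000e+00  6.0000e-02  5.3000e+02]
 [-1.0000e+00 -2.0000e-02  2.0000e-02  4.2300e+01]
 [-2.0000e-02 -6.0000e-02 -1.0000e+00  9.7451e+02]
 [ 0.0000e+00  0.0000e+00  0.0000e+00  1.0000e+00]] [[527.88816216   0.         321.39382853]
 [  0.         527.88816216 234.72475075]
 [  0.           0.           1.        ]]
[[-6.70000e-01  4.50000e-01 -6.00000e-01  1.09024e+03]
 [ 7.40000e-01  4.10000e-01 -5.30000e-01  5.03740e+02]
 [ 1.00000e-02 -7.90000e-01 -6.10000e-01  6.05080e+02]
 [ 0.00000e+00  0.00000e+00  0.00000e+00  1.00000e+00]] [[501.61880757   0.         319.26687208]
 [  0.         501.61880757 243.55435974]
 [  0.           0.           1.        ]]
0.1 [128.34781406 534.35871509 230.21648101] [[-9.72326229e-01  2.33626233e-01 -6.99074336e-04]
 [ 2.33627165e-01  9.72324355e-01 -1.92253617e-03]
 [ 2.30572121e-04 -2.03265510e-03 -9.99997908e-01]] 85.1461552546346
```

View pics/top0.png

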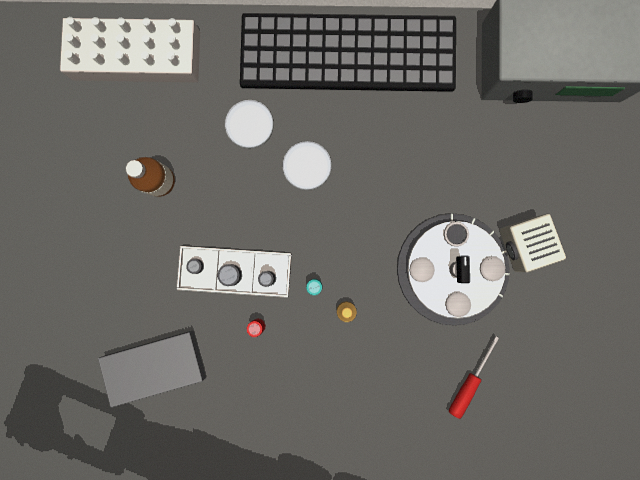

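View pics/scene0.png

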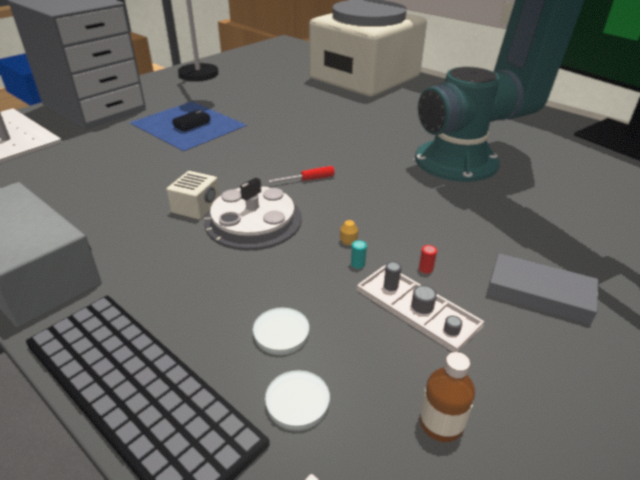

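Candidates: top image, dark barrels in the tray at (195,266), (229,275) and (266,279), a turquoise look-alike at (314,287) and a red one at (255,328). In the scene view, (392,275) is the tall slim dark one, in the compartment nearest the wheel. That matches top (266,279). The cup is at top (456,234) and the knob at (462,269). Next I'll check with a close crop and measure.

Run:
```python
from h import *
t=dict(np.load('/tmp/top0.npz')); s=dict(np.load('/tmp/scene0.npz'))
P=cloud(t)
a=cv2.resize(t['image'][225:325,170:330],(640,400),interpolation=cv2.INTER_CUBIC)
b=cv2.resize(t['image'][205:330,390:570],(640,444))[:, :]
b=cv2.resize(b,(576,400)); 
cs=cv2.resize(s['image'][225:355,340:500],(492,400),interpolation=cv2.INTER_CUBIC)
cv2.imwrite('pics/crop.png',cv2.resize(np.vstack([np.hstack([a[:,:,::-1],np.zeros((400,40,3),np.uint8)]),np.hstack([b[:,:,::-1],np.zeros((400,104,3),np.uint8)])]),(510,600)))
cv2.imwrite('pics/crop2.png',cs[:,:,::-1])
def comp(x0,x1,y0,y1,zlo,zhi):
    m=np.zeros((480,640),bool); m[y0:y1,x0:x1]=1
    m&=(P[...,2]>zlo)&(P[...,2]<zhi)
    q=P[m]; 
    if len(q)<5: print('none',len(q)); return m
    (cx,cy),(w,h),an=cv2.minAreaRect(q[:,:2].astype(np.float32)); print(len(q),(round(cx,1),round(cy,1)),round(w,1),round(h,1),round(an,1),'med z',np.median(q[:,2]).round(1), 'circ',cv2.minEnclosingCircle(q[:,:2].astype(np.float32)))
for n,b in dict(tall=(255,280,265,292,40,70),tall2=(255,280,265,292,15,70),wide=(215,243,260,290,25,50),short=(185,205,255,277,20,40),turq=(303,325,275,300,25,80),red=(243,268,316,340,25,80),brass=(335,358,300,325,30,80),ring=(440,472,220,247,37,50),knob=(445,480,250,290,75,110),disc=(395,515,210,330,28,48),foot=(390,510,205,330,4,48)).items():
    print(n,end=' '); comp(*b)
```

```text
tall 204 (504.4, 155.3) 26.3 26.5 1.8 med z 50.1 circ ((504.634521484375, 155.35707092285156), 13.87662410736084)
tall2 229 (504.4, 155.1) 26.3 26.9 1.8 med z 49.9 circ ((504.6708068847656, 155.32350158691406), 13.920762062072754)
wide 399 (509.6, 224.3) 37.4 39.5 1.3 med z 34.2 circ ((509.3556823730469, 224.19703674316406), 20.21361541748047)
short 189 (523.9, 289.6) 27.3 26.9 56.7 med z 24.3 circ ((523.9758911132812, 289.28515625), 14.147761344909668)
turq 195 (492.2, 70.3) 26.0 26.1 45.9 med z 46.0 circ ((492.2247314453125, 70.54228973388672), 13.647119522094727)
red 226 (417.1, 173.2) 26.1 27.4 46.2 med z 46.2 circ ((417.00775146484375, 173.10447692871094), 14.054957389831543)
brass 296 (449.2, 12.2) 32.9 34.0 33.7 med z 39.1 circ ((449.04925537109375, 12.366840362548828), 17.477197647094727)
ring 195 (590.2, -177.3) 52.9 42.4 89.5 med z 41.3 circ ((591.088623046875, -178.41490173339844), 28.8668155670166)
knob 318 (528.8, -180.5) 43.8 16.2 2.2 med z 92.8 circ ((528.80224609375, -179.81748962402344), 22.66086196899414)
disc 7067 (528.6, -186.5) 182.2 170.6 87.4 med z 34.4 circ ((542.6510620117188, -196.765625), 106.41357421875)
foot 9516 (532.6, -176.1) 225.4 215.6 1.7 med z 33.4 circ ((533.4688720703125, -174.42079162597656), 152.30587768554688)
```

View pics/crop.png

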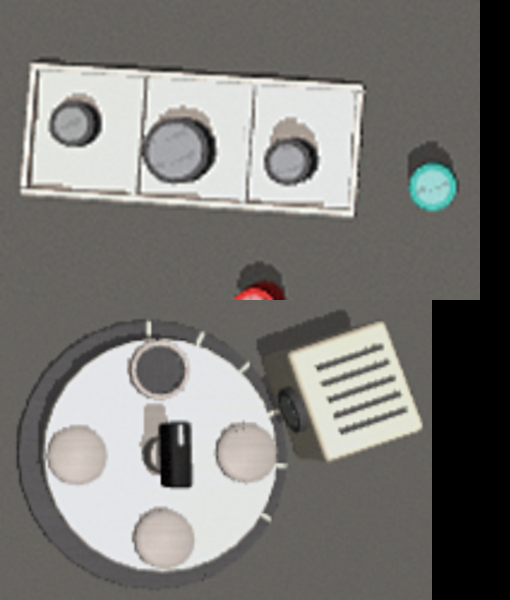

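View pics/crop2.png

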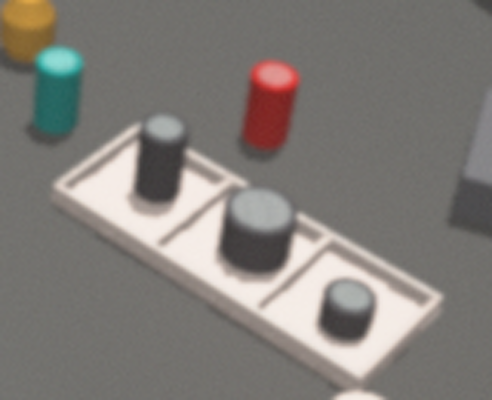

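The crops confirm it: the tall slim dark barrel is in the tray compartment nearest the wheel, top (266,279). The look-alikes outside the tray are coloured. Now I'll refine the wheel axis and cup.

Run:
```python
from h import *
t=dict(np.load('/tmp/top0.npz')); P=cloud(t)
for n,(x,y) in dict(cup=(590,-177),r=(525,-242),l=(529,-118),b=(467,-182)).items():
    d=np.hypot(P[...,0]-x,P[...,1]-y); m=(d<27)&(P[...,2]>38.5)&(P[...,2]<46)
    print(n,cv2.minEnclosingCircle(P[m][:,:2].astype(np.float32)),P[m][:,:2].mean(0),m.sum())
# cup dark floor
g=t['image'].max(2); d=np.hypot(P[...,0]-590,P[...,1]+177); m=((d<22)&(g<110)).astype(np.uint8)
M=cv2.moments(m,True); print('dark',ray(t,M['m10']/M['m00'],M['m01']/M['m00'],36),m.sum(), P[m>0][:,2].mean())
# knob
m=(np.hypot(P[...,0]-529,P[...,1]+180)<35)&(P[...,2]>85)
q=P[m][:,:2]; w,v=np.linalg.eigh(np.cov((q-q.mean(0)).T)); print('knob',q.mean(0),np.degrees(np.arctan2(v[1,1],v[0,1])))
# disc circle from colour
```

```text
cup ((590.7667846679688, -178.879150390625), 22.080013275146484) [ 590.58820388 -178.43688064] 162
r ((530.652099609375, -241.99026489257812), 22.679380416870117) [ 531.27995937 -242.55317776] 435
l ((526.465087890625, -119.05023956298828), 21.863025665283203) [ 526.47247949 -118.39558186] 441
b ((468.95928955078125, -180.91929626464844), 24.010662078857422) [ 467.1838411  -182.60027287] 446
dark [ 590.56541013 -179.26033105   36.        ] 324 34.61038567412796
knob [ 529.11842804 -179.86482053] -178.15385423215008
```

```bash
python3 -m creep '0 0 0 0.11 1; 0 0 0 0.11 1; 0 0 0 0.11 1; 0 0 0 0.11 1; 0 0 0 0.11 1'
```

```text
time: 0.72
ee_pos: [128.4, 534.5, 230.6]
tool_rot: [[-0.449, 0.894, -0.0], [0.894, 0.449, -0.001], [-0.001, -0.001, -1.0]]
force: [-0.6, -0.7, -0.2]
finger_gap: 85.5
grasp_force: 0.0
```

```bash
python3 -m creep '0 0 0 0.1 1; 0 0 0 0.1 1; 0 0 0 0.097 1; -0.12 0.12 0 0 1; -0.12 0.12 0 0 1'; python3 -m creep '-0.14 0.14 0 0 1; -0.14 0.14 0 0 1; -0.14 0.14 0 0 1; -0.14 0.14 0 0 1; -0.14 0.14 0 0 1'
```

```text
time: 1.35
ee_pos: [201.1, 462.2, 230.5]
tool_rot: [[-0.006, 1.0, -0.0], [1.0, 0.006, -0.001], [-0.001, -0.0, -1.0]]
force: [-0.4, -0.5, -0.4]
finger_gap: 85.6
grasp_force: 0.0
time: 1.98
ee_pos: [412.7, 252.5, 230.9]
tool_rot: [[-0.005, 1.0, -0.0], [1.0, 0.005, 0.0], [0.0, -0.0, -1.0]]
force: [0.2, 0.9, 0.7]
finger_gap: 85.4
grasp_force: 0.0
```

```bash
python3 -m creep '-0.11 0.1 0 0 1; -0.11 0.1 0 0 1; -0.104 0.106 0 0 1; 0 0 0.1 0 1; 0 0 0.1 0 1'; python3 -m creep '0 0 0.1 0 1; 0 0 0.1 0 1; 0 0 0.07 0 1; 0 0 0 0 1; 0 0 0 0 1'
python3 - <<'E'
from h import *
c=shot('wrist','w1'); P=cloud(c)
m=(np.hypot(P[...,0]-504.5,P[...,1]-155)<22)&(P[...,2]>40)&(P[...,2]<60)
print(m.sum(),cv2.minEnclosingCircle(P[m][:,:2].astype(np.float32)),P[m].mean(0))
E
```

```text
time: 2.6
ee_pos: [504.4, 156.5, 170.2]
tool_rot: [[-0.003, 1.0, -0.0], [1.0, 0.003, 0.0], [0.0, -0.0, -1.0]]
force: [0.2, -0.0, -0.4]
finger_gap: 85.3
grasp_force: 0.0
time: 3.22
ee_pos: [504.5, 157.4, 91.1]
tool_rot: [[-0.005, 1.0, 0.001], [1.0, 0.005, 0.0], [0.0, 0.001, -1.0]]
force: [0.1, 0.8, 0.6]
finger_gap: 85.4
grasp_force: 0.0
2140 ((503.8570861816406, 156.86598205566406), 14.115267753601074) [503.96604652 158.42891136  49.97590114]
```

View pics/w1.png

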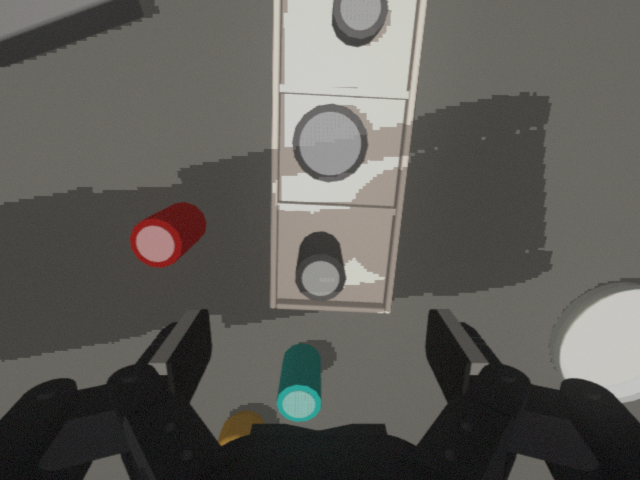

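The wrist view shows the dark barrel at (320,278), between the fingers' planes and clear of its neighbours. I'm descending to grip it.

```bash
python3 -m creep '-0.002 0 0.08 0 1; -0.001 0 0.08 0 1; 0 0 0.068 0 1; 0 0 0 0 1; 0 0 0 0 1' && python3 -m creep '0 0 0 0 0; 0 0 0 0 0; 0 0 0 0 0; 0 0 0 0 0; 0 0 0 0 0' 30
```

```text
time: 3.9
ee_pos: [505.2, 156.7, 23.6]
tool_rot: [[-0.005, 1.0, 0.003], [1.0, 0.005, 0.001], [0.001, 0.003, -1.0]]
force: [0.1, -0.6, 0.2]
finger_gap: 85.5
grasp_force: 0.0
time: 4.53
ee_pos: [504.4, 156.5, 22.4]
tool_rot: [[-0.005, 1.0, 0.001], [1.0, 0.005, 0.0], [0.0, 0.001, -1.0]]
force: [0.2, 0.0, 2.2]
finger_gap: 27.2
grasp_force: 29.6
```

```bash
python3 -m creep '0 0 -0.05 0 0; 0 0 -0.08 0 0; 0 0 -0.08 0 0; 0 0 -0.08 0 0; 0 0 -0.06 0 0' && python3 -m creep '-0.1 0.03 0 0 0; -0.12 0.03 0 0 0; -0.12 0.03 0 0 0; -0.12 0.03 0 0 0; -0.12 0.03 0 0 0' && python3 -m creep '-0.12 0.03 0 0 0; -0.12 0.03 0 0 0; -0.12 0.03 0 0 0; -0.12 0.03 0 0 0; -0.057 0.018 0 0 0' && python3 -m creep '0 0 0 -0.1 0; 0 0 0 -0.1 0; 0 0 0 -0.1 0; 0 0 0 -0.1 0; 0 0 0 -0.1 0' && python3 -m creep '0 0 0 -0.1 0; 0 0 0 -0.1 0; 0 0 0 -0.1 0; 0 0 0 -0.1 0; 0 0 0 -0.117 0'  && python3 -m creep '0 0 0 0 0; 0 0 0 0 0; 0 0 0 0 0; 0 0 0 0 0; 0 0 0 0 0'
```

```text
time: 5.15
ee_pos: [504.3, 156.5, 128.8]
tool_rot: [[-0.005, 1.0, 0.002], [1.0, 0.005, 0.0], [0.0, 0.002, -1.0]]
force: [0.5, -0.1, -1.1]
finger_gap: 27.1
grasp_force: 29.6
time: 5.78
ee_pos: [549.8, -18.5, 127.2]
tool_rot: [[-0.005, 1.0, -0.0], [1.0, 0.005, 0.0], [0.0, -0.0, -1.0]]
force: [0.5, -0.1, 0.2]
finger_gap: 26.7
grasp_force: 29.6
time: 6.4
ee_pos: [591.9, -180.0, 126.8]
tool_rot: [[-0.003, 1.0, -0.001], [1.0, 0.003, 0.0], [0.0, -0.001, -1.0]]
force: [-0.1, 1.0, -0.3]
finger_gap: 26.9
grasp_force: 29.6
time: 7.02
ee_pos: [591.8, -177.3, 126.9]
tool_rot: [[-0.715, 0.7, -0.001], [0.7, 0.715, 0.001], [0.001, 0.0, -1.0]]
force: [-1.0, 0.8, 0.3]
finger_gap: 26.8
grasp_force: 29.5
time: 7.65
ee_pos: [591.9, -177.3, 126.9]
tool_rot: [[-0.999, -0.038, -0.001], [-0.038, 0.999, 0.001], [0.0, 0.001, -1.0]]
force: [0.9, 0.5, -0.4]
finger_gap: 27.0
grasp_force: 29.5
time: 8.28
ee_pos: [591.9, -178.3, 126.9]
tool_rot: [[-1.0, -0.031, 0.0], [-0.031, 1.0, 0.0], [-0.0, 0.0, -1.0]]
force: [-0.4, -0.7, -0.6]
finger_gap: 27.2
grasp_force: 29.5
```

Run:
```python
from h import *
w=shot('wrist','w2'); s=shot('scene','s2')
a=s['image'][110:290,150:350]; b=cv2.resize(a,(500,450),interpolation=cv2.INTER_CUBIC)
im=np.hstack([b,cv2.resize(w['image'],(300,225))[np.clip(np.arange(450),0,224)]])
cv2.imwrite('pics/c2.png',im[:,:,::-1])
P=cloud(w)
m=(np.hypot(P[...,0]-590.8,P[...,1]+178.6)<26)&(P[...,2]>39)&(P[...,2]<46)
print('ring',m.sum(),cv2.minEnclosingCircle(P[m][:,:2].astype(np.float32)))
for x,y in((531,-242),(526.5,-119)):
    m=(np.hypot(P[...,0]-x,P[...,1]-y)<27)&(P[...,2]>39)&(P[...,2]<46)
    if m.sum()>5: print('cap',m.sum(),cv2.minEnclosingCircle(P[m][:,:2].astype(np.float32)))
m=(np.hypot(P[...,0]-591,P[...,1]+178)<20)&(P[...,2]>80)&(P[...,2]<180)
print('barrel',m.sum(), P[m].mean(0) if m.any() else '',P[m].min(0),P[m].max(0))
```

```text
ring 961 ((589.8004760742188, -177.57684326171875), 21.818721771240234)
cap 4056 ((530.4295654296875, -241.79910278320312), 21.998220443725586)
cap 4024 ((526.176025390625, -118.2828140258789), 22.067575454711914)
barrel 9377 [ 585.09916452 -178.28425861  149.98128832] [ 575.27534224 -195.73642922  108.14555904] [ 604.12224876 -161.16812625  179.98804589]
```

View pics/c2.png

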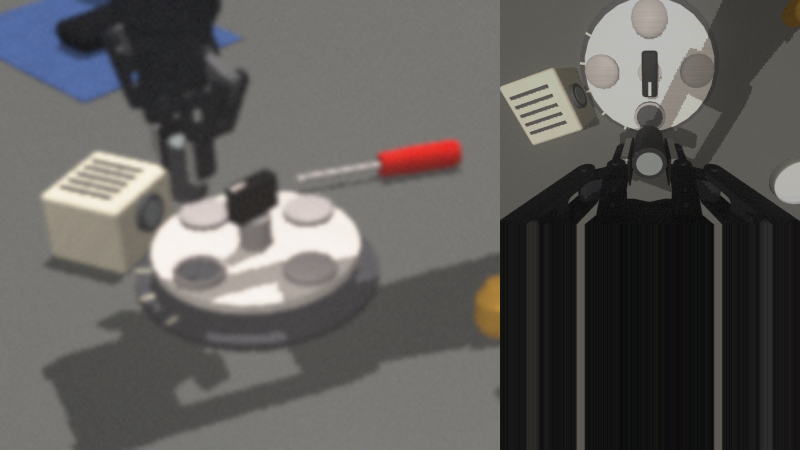

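The barrel hangs upright in the fingers and is visible at about (650,163) in the wrist inset. The cup ring is just ahead, at about (650,115). Now to measure the barrel's top against the cup in that same view.

Run:
```python
from h import *
w=dict(np.load('/tmp/w2.npz')); P=cloud(w); I=w['image']
m=(np.hypot(P[...,0]-590,P[...,1]+178)<17)&(P[...,2]>151)&(P[...,2]<158)
k,l,st,ce=cv2.connectedComponentsWithStats(m.astype(np.uint8)); i=1+st[1:,4].argmax()
q=P[l==i]; print(st[i],cv2.minEnclosingCircle(q[:,:2].astype(np.float32)),np.median(q[:,2]))
m=(np.hypot(P[...,0]-590,P[...,1]+178)<17)&(P[...,2]>106)&(P[...,2]<116); print(P[m].mean(0), P[m][:,2].min())
```

```text
[ 279  309   80   73 4462] ((589.8556518554688, -178.00311279296875), 16.904556274414062) 154.83787936256616
[ 578.55110582 -178.68878076  112.63382839] 108.14555904002736
```

Run:
```python
from h import *
w=dict(np.load('/tmp/w2.npz')); I=w['image']
g=I[300:400,270:370].min(2); m=(g>95).astype(np.uint8)
k,l,st,ce=cv2.connectedComponentsWithStats(m); i=l[46,50]; print(g[46,50],st[i],ce[i]+[270,300])
cx=st[i][0]+st[i][2]/2+270; cy=st[i][1]+st[i][3]/2+300
print(ray(w,cx,cy,154.8), ray(w,cx,st[i][1]+300,154.8),ray(w,cx,st[i][1]+st[i][3]+300,154.8))
```

```text
125 [  21   26   56   48 2138] [318.13470533 349.52712816]
[ 590.08153949 -178.12580494  154.8       ] [ 580.43885181 -178.42821379  154.8       ] [ 600.15949397 -177.80974549  154.8       ]
```

The barrel's top is at (590.1,-178.1) and the cup at (590.0,-178): aligned. It goes straight down.

```bash
python3 -m creep '0 0 0.06 0 0; 0 0 0.06 0 0; 0 0 0.06 0 0; 0 0 0.045 0 0; 0 0 0.014 0 0' && python3 -m creep '0 0 0.004 0 0; 0 0 0.004 0 0; 0 0 0.002 0 0; 0 0 0 0 0; 0 0 0 0 0'
```

```text
time: 9.0
ee_pos: [591.1, -178.0, 53.2]
tool_rot: [[-1.0, -0.031, -0.003], [-0.031, 1.0, 0.001], [0.003, 0.001, -1.0]]
force: [0.3, 1.2, 0.2]
finger_gap: 26.7
grasp_force: 29.5
time: 9.62
ee_pos: [592.1, -178.4, 52.5]
tool_rot: [[-1.0, -0.031, 0.001], [-0.031, 1.0, -0.0], [-0.001, -0.0, -1.0]]
force: [-0.0, 0.3, -0.6]
finger_gap: 27.0
grasp_force: 29.6
```

```bash
python3 -m creep '0 0 0.003 0 0; 0 0 0.001 0 0; 0 0 0 0 0; 0 0 0 0 0; 0 0 0 0 0'
```

```text
time: 10.25
ee_pos: [592.2, -178.5, 52.4]
tool_rot: [[-1.0, -0.031, 0.001], [-0.031, 1.0, -0.001], [-0.001, -0.001, -1.0]]
force: [-2.2, 0.7, 5.6]
finger_gap: 27.3
grasp_force: 30.1
```

```bash
python3 -m creep '0 0 0 0 0.6; 0 0 0 0 0.6; 0 0 0 0 0.6; 0 0 0 0 0.6; 0 0 0 0 0.6' && python3 -m creep '0 0 -0.05 0 0.6; 0 0 -0.1 0 0.6; 0 0 -0.1 0 0.6; 0 0 -0.1 0 0.6; 0 0 0 0 0.6'
python3 - <<'E'
from h import *
w=shot('wrist','w3'); t=shot('top','t3'); P=cloud(w)
m=(np.hypot(P[...,0]-591,P[...,1]+178)<24)&(P[...,2]>70)&(P[...,2]<90)
print(m.sum(),cv2.minEnclosingCircle(P[m][:,:2].astype(np.float32)),P[m][:,2].mean(),P[m][:,2].std())
m=(np.hypot(P[...,0]-529,P[...,1]+180)<35)&(P[...,2]>88)&(P[...,2]<100)
q=P[m][:,:2].astype(np.float32); print('knob',m.sum(),cv2.minAreaRect(q),P[m][:,2].mean())
cv2.imwrite('pics/w3s.png',cv2.resize(w['image'],(480,360))[:,:,::-1])
E
```

```text
time: 10.88
ee_pos: [591.9, -178.3, 50.9]
tool_rot: [[-1.0, -0.031, -0.0], [-0.031, 1.0, 0.0], [0.0, 0.0, -1.0]]
force: [0.9, -1.1, -0.5]
finger_gap: 51.3
grasp_force: 0.0
time: 11.5
ee_pos: [594.0, -179.1, 160.9]
tool_rot: [[-0.999, -0.031, 0.008], [-0.031, 1.0, -0.003], [-0.008, -0.004, -1.0]]
force: [0.2, 0.4, -0.5]
finger_gap: 51.6
grasp_force: 0.0
1521 ((589.9024047851562, -178.49566650390625), 13.996610641479492) 79.881954600097 1.9756311326841896
knob 2395 ((528.1427612304688, -180.11056518554688), (45.584964752197266, 15.823101997375488), 2.6087727546691895) 93.8644137501274
```

View pics/w3s.png

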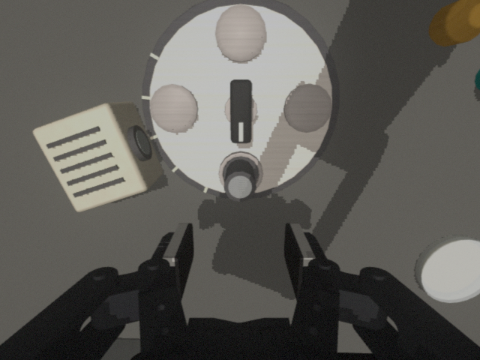

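The wrist view shows the filter standing in the cup at about (240,178): top at z 79.9 and centre within 1 mm of the cup. The knob bar is at (241,110), with its mark towards the cup. I'm moving over the knob.

```bash
python3 -m creep '0.07 0 0 0 0.6; 0.08 0 0 0 0.6; 0.062 0 0 0 0.6; 0 0 0 0 0.6; 0 0 0 0 0.6'
```

```text
time: 12.22
ee_pos: [528.4, -180.1, 155.0]
tool_rot: [[-1.0, -0.031, -0.001], [-0.031, 1.0, 0.001], [0.001, 0.001, -1.0]]
force: [0.0, 0.1, 0.3]
finger_gap: 51.2
grasp_force: 0.0
```

```bash
python3 -m creep '0 0 0.08 0 0.6; 0 0 0.08 0 0.6; 0 0 0.08 0 0.6; 0 0 0.058 0 0.6; 0 0 0 0 0.6' && python3 -m creep '0 0 0 0 0; 0 0 0 0 0; 0 0 0 0 0; 0 0 0 0 0; 0 0 0 0 0' 50
```

```text
time: 12.85
ee_pos: [527.6, -179.7, 64.5]
tool_rot: [[-0.999, -0.031, -0.004], [-0.031, 1.0, 0.002], [0.004, 0.002, -1.0]]
force: [-0.8, -0.8, 0.4]
finger_gap: 51.2
grasp_force: 0.0
time: 13.48
ee_pos: [529.3, -179.9, 68.2]
tool_rot: [[-0.999, -0.032, 0.003], [-0.032, 1.0, 0.0], [-0.003, 0.0, -1.0]]
force: [-0.7, 4.8, 6.2]
finger_gap: 15.0
grasp_force: 52.2
```

```bash
python3 -m creep '0 0 -0.005 0.03 0; 0 0 0 0.04 0; 0 0 0 0.04 0; 0 0 0 0.04 0; 0 0 0 0.04 0' && python3 -m creep '0 0 0 0.04 0; 0 0 0 0.04 0; 0 0 0 0 0; 0 0 0 0 0; 0 0 0 0 0'; python3 -c "
from rig import robot; print(robot.get_state()['ft_torque'])"
```

```text
time: 14.1
ee_pos: [529.3, -179.7, 68.2]
tool_rot: [[-0.964, 0.266, 0.002], [0.266, 0.964, 0.001], [-0.002, 0.001, -1.0]]
force: [2.7, 3.0, -0.2]
finger_gap: 15.1
grasp_force: 51.3
time: 14.72
ee_pos: [529.3, -179.6, 68.2]
tool_rot: [[-0.924, 0.381, 0.002], [0.381, 0.924, 0.001], [-0.002, 0.002, -1.0]]
force: [3.5, 4.0, 0.6]
finger_gap: 15.4
grasp_force: 51.3
[ 0.39556783 -0.55772571  0.00386492]
```

First click: tool turned 24.2° and the z moment is near zero. On to the second and third.

```bash
python3 -m creep '0 0 0 0.04 0; 0 0 0 0.04 0; 0 0 0 0.04 0; 0 0 0 0.04 0; 0 0 0 0.04 0' && python3 -m creep '0 0 0 0.04 0; 0 0 0 0.025 0; 0 0 0 0 0; 0 0 0 0 0; 0 0 0 0 0'; python3 -c "
from rig import robot; print(robot.get_state()['ft_torque'])"
```

```text
time: 15.35
ee_pos: [529.4, -179.5, 68.2]
tool_rot: [[-0.76, 0.65, 0.002], [0.65, 0.76, 0.001], [-0.001, 0.003, -1.0]]
force: [3.4, 6.0, -1.3]
finger_gap: 15.1
grasp_force: 51.3
time: 15.98
ee_pos: [529.4, -179.4, 68.2]
tool_rot: [[-0.691, 0.723, 0.003], [0.723, 0.691, 0.001], [-0.001, 0.003, -1.0]]
force: [4.2, 4.6, -0.8]
finger_gap: 15.3
grasp_force: 51.3
[ 0.48178753 -0.5600728  -0.02048112]
```

```bash
python3 -m creep '0 0 0 0.04 0; 0 0 0 0.04 0; 0 0 0 0.04 0; 0 0 0 0.04 0; 0 0 0 0.04 0' && python3 -m creep '0 0 0 0.04 0; 0 0 0 0.025 0; 0 0 0 0 0; 0 0 0 0 0; 0 0 0 0 0'
python3 - <<'E'
from h import *
print(robot.get_state()['ft_torque'])
w=shot('wrist','w4'); s=shot('scene','s4')
b=cv2.resize(s['image'][110:290,150:350],(400,360),interpolation=cv2.INTER_CUBIC)
cv2.imwrite('pics/c4.png',np.hstack([b,cv2.resize(w['image'],(400,300))[np.clip(np.arange(360),0,299)]])[:,:,::-1])
a=np.radians(1.95-72); c=np.array([528.3+62*np.cos(a),-180.1+62*np.sin(a)]); print('cup expected',c)
for n,P in (('w',cloud(w)),('t',cloud(shot('top','t4')))):
    m=(np.hypot(P[...,0]-c[0],P[...,1]-c[1])<24)&(P[...,2]>74)&(P[...,2]<86)
    print(n,m.sum(),cv2.minEnclosingCircle(P[m][:,:2].astype(np.float32)) if m.sum()>5 else '',P[m][:,2].mean())
E
```

```text
time: 16.6
ee_pos: [529.6, -179.3, 68.2]
tool_rot: [[-0.432, 0.902, 0.003], [0.902, 0.432, 0.001], [0.0, 0.003, -1.0]]
force: [5.0, 5.4, -0.2]
finger_gap: 15.0
grasp_force: 51.3
time: 17.23
ee_pos: [529.7, -179.3, 68.2]
tool_rot: [[-0.34, 0.94, 0.003], [0.94, 0.34, 0.002], [0.0, 0.003, -1.0]]
force: [5.8, 5.0, -0.7]
finger_gap: 14.9
grasp_force: 51.3
[ 0.53013277 -0.5804666  -0.00730093]
cup expected [ 549.45439855 -238.37942537]
w 414 ((545.4837646484375, -229.49044799804688), 10.027541160583496) 77.20584028649573
t 0  nan<stdin>:9: RuntimeWarning: Mean of empty slice.
  ret = ret.dtype.type(ret / rcount)
```

View pics/c4.png

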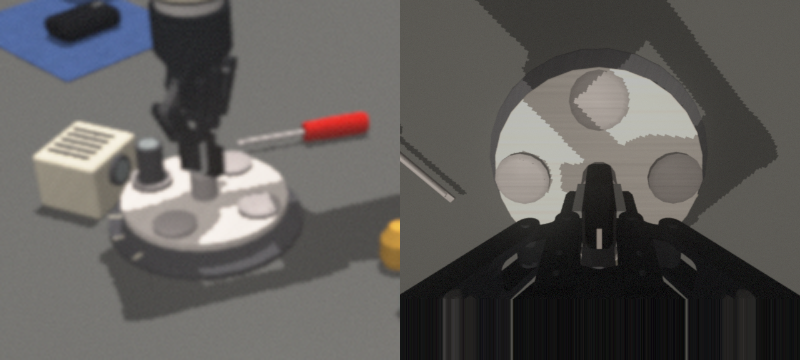

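The scene view shows the filter upright in the cup at (152,160), facing the lamp port at (122,168). The wrist view shows the knob gripped at (600,200). Tool yaw is 109.9°, so it has turned 71.9° from the start, which is the third click. Handing in.

```bash
python3 -c "
from rig import robot; print(robot.close_job())"
```

```text
the job is handed in; nothing more can be done
None
```

I handed the job in at about 17 s: the tall filter stands upright in the cup in front of the lamp house, and the wheel is at the third click (71.9° by the tool's turn) with the knob still gripped; no verdict came back.

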